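# Locate a blank on the vacuum chuck and switch the vacuum on

### The job

Locate the aluminium blank on the vacuum chuck with light fingertip pushes on its sides (left, right, near and far as the robot sees them): first push on its near long side until its far side lies flush against both far pins, then on its right-hand end to slide it along them until its left end touches the single end pin. With the blank touching all three pins, press the mushroom-headed vacuum valve fully down. Push and press lightly; do not lift the blank or drag it from above, do not press the small blow-off plunger beside the valve, and leave the bottle, screwdriver and jar where they stand.

Things in the scene. Friction and masses are not known exactly. Their poses are not given: they have to be found in the camera images.
- chuck: Fixed dark steel vacuum chuck, a flat plate 160 mm (its x) by 200 mm (its y), 25 mm thick; origin at the centre of its underside, on the work surface. Its x axis points away from the robot, its y axis to the left, turned by up to 0.35 rad. Three fixed pins stand on its top. A located blank has its centre at chuck x 7, y 14 mm and lies square to the chuck.
- pin_far_left (a point): Left one of the two fixed far pins: steel locating pin, 12 mm in diameter, standing 12 mm above the chuck's top (lower than the blank); this point is on its axis at its top, chuck x 58, y 44 mm.
- pin_far_right (a point): Right one of the two fixed far pins: steel locating pin, 12 mm in diameter, standing 12 mm above the chuck's top (lower than the blank); this point is on its axis at its top, chuck x 58, y -36 mm.
- pin_end (a point): The single fixed end pin at the chuck's left: steel locating pin, 12 mm in diameter, standing 12 mm above the chuck's top (lower than the blank); this point is on its axis at its top, chuck x 7, y 80 mm.
- blank: Loose aluminium block 90 mm (its x) by 120 mm (its y) by 20 mm high, about 0.6 kg, flat on the chuck; origin at the centre of its underside, axes nearly parallel to the chuck's. It starts 8 to 18 mm short of the far pins and 10 to 22 mm short of the end pin, turned up to 0.08 rad; it slides under a push of about 1 to 3 N.
- near_side (a point): First spot to push: middle of the blank's near long face, at half its height (10 mm above the chuck's top). A push away from the robot along the chuck's x, here or up to 12 mm left of here, squares the blank up against both far pins.
- right_end (a point): Second spot to push: middle of the blank's right-hand end face, at half its height. A push along the chuck's y from here slides the blank along the far pins to the end pin.
- far_left (a point): Point on the blank's far long face, at half its height, 30 mm left of the middle; it meets the left far pin in the located position (there at chuck x 52 mm).
- far_right (a point): Point on the blank's far long face, at half its height, 50 mm right of the middle; it meets the right far pin in the located position (there at chuck x 52 mm).
- left_end (a point): Middle of the blank's left end face, at half its height; it meets the end pin in the located position (there at chuck y 74 mm).
- valvebox: Fixed grey valve box 110 mm (its x) by 130 mm (its y) by 50 mm high; origin at the centre of its underside on the work surface, x axis away from the robot, turned by up to 0.3 rad. On top: the mushroom valve at its x -18, y 34 mm; the blow-off plunger at x -18, y -36 mm; a flat round dial gauge, 42 mm across, at x 27, y 0 mm.
- valve_head (a point): Third spot: centre of the top of the black mushroom head of the vacuum valve, 36 mm in diameter; when up it stands 85 mm above the work surface.
- blowoff_top (a point): Centre of the top of the small black blow-off plunger, 16 mm in diameter, 65 mm above the work surface, 70 mm to the right of the mushroom valve (leave it alone).
- valve (a joint): Travel of the mushroom valve: 0 up (off), 0.008 m fully down (on). Push-pull type without a spring: it takes about 4 N to move and stays where it is left.
- blowoff (a joint): Travel of the small spring-return blow-off plunger: 0 up, 0.005 m down. It must stay up.
- bottle: Bystander: small amber bottle with black cap, 52 mm in diameter, 105 mm tall, standing; origin at the centre of its underside.
- driver: Bystander: black-handled screwdriver 170 mm long lying on the work surface; origin on its underside.
- jar: Bystander: low white jar with metal lid, 56 mm in diameter, 50 mm tall, standing; origin at the centre of its underside.
Not all that is in view belongs to the job. Several things have the shape of the blank; the one meant has the colours described above. Several things have the shape of the valvebox; the one meant has the colours described above.

How it is judged:
By the outcome, as a careful person would: the job done as asked, in the order asked, and still so for the second after the job is handed in, with the robot touching nothing.
It also fails if it takes over 58 s, if anything falls off the work surface, if the arm or the gripper's body presses on something with over 40 N, if the wrist force passes 120 N, or if a joint passes its speed limit or range.

### The arm

A 7-joint arm with a two-finger parallel gripper is mounted at the origin on the work surface. World frame = base frame: x ahead of the robot, y to its left, z up, the work surface at z = 0. Lengths are in mm, angles in rad, forces in N, time in s.
With the tool pointing down it reaches from about 400 to 875 mm from the base axis. Payload 4.4 kg.
Tool frame: the origin (TCP) lies at the very end of the fingers, on their centre line; the grasp point (between the pads) lies 19 mm behind it; y points along the fingers, z is the direction in which the jaws open and shut, and the axes are right-handed (so a half turn about y gives the same grasp; the last joint's range is limited). The gripper opens to 85 mm and grips with 20 to 120 N. Pads are 22 mm wide; open, the fingers measure 114 mm over their backs; the gripper's body (76 mm by 85 mm) begins 54 mm behind the grasp point. The pads swing forward as they close: fully open they stand 13 mm farther back than shut.
Start: joints at [1.098, 0.628, 0.038, 1.517, -0.027, 0.996, -0.02], TCP at [257.215, -596.957, 231.313] pointing down, gripper open.
Joint ranges: [-3.06, 3.06], [-0.37, 2.12], [-1.25, 1.32], [0.18, 2.47], [-1.1, 4.24], [0.23, 1.98], [-2.94, 2.94]. Speed limits (rad/s): [2.57, 2.57, 3.14, 3.14, 3.14, 3.14, 3.14].

### API

Orientations are given as [roll, pitch, yaw] about the fixed x, y, z axes, in that order (R = Rz(yaw) Ry(pitch) Rx(roll)).
In Python, from cell import read_state, get_image, finish_job gives the robot as it stands. The module is installed in compiled form; this text tells all that it offers.
- The arm moves only by the tool servo_tool, never from a script. Its argument "increments" is a list of rows, each an object of numbers: "dx", "dy", "dz": the shift along the world's x, y, z in cm; "ax", "ay", "az": the turn, a rotation vector about the world's x, y, z in rad; "claw": the closure, from -1 (fully open) to 1 (shut). A call has 1 to 8 rows; each row is the pose to reach, as a shift and turn from the pose commanded when the call began; what a row does not reach only later rows make up. A row lasts 1/12 s, in which the tool goes at most 41.7 mm and 7.16 degrees, less where a joint would pass 70% of its speed; a pose out of reach is approached as far as the arm can. A call with a gripper value outside its range is refused whole. The fingers move at their own pace and stop on an object; the grip force is fixed at half the most. Time passes only in rows, so rows that repeat a pose let the fingers close. It gives the time, the measured TCP pose, the force and the opening at its end, in the units of the state.
- read_state(): the state, without advancing time (a new reading comes with each control period).
- get_image(name): name is "scene" or "top" or "wrist"; returns a dict with "color" (384x512x3 uint8, red, green, blue), "fov_y" (degrees; the focal length in pixels is half the picture's height over the tangent of half this angle, whatever the lens; pixels are square), "cx", "cy" (the principal point, pixels), "R" (3x3) and "t" (3): a world point X has camera coordinates R X + t. Camera axes: x right, y down, z forward; pixel columns grow to the right and rows downward; lengths in mm; the calibration is good to about 2 mm. A picture is of the moment at which its call begins. There is no depth.
- finish_job(): hands the job in, once; it reports no verdict.
The state is a dict: "clock": time; "qpos": joint angles; "qd": joint speeds; "tau": joint torques, N m; "eef_pos": TCP position; "tool_rot": TCP orientation; "force": force on the tool from outside, world axes, zero at the start; "torque": the same for the moment, N m; "width": finger opening in mm.
Only numpy, scipy, OpenCV 4.12 (cv2) and the standard library are available. Lean on these libraries where they do the work, as an engineer would, in place of code of your own. Each camera call takes 0.05 s, during which the arm holds its last target.

## Working session

There is one attempt and no reset: what is moved stays moved. The work goes in short steps, Python scripts to look and compute and a tool call to move; the robot and the scene stay as the last step left them, time stands still between calls to the robot, and variables do not carry over. Pictures are saved under pics/ and viewed, and the job is handed in when it is done.

Besides the shell and the picture viewer there is one more tool, called after "Request:" as name(argument=value, ...) on one line, values as JSON. servo_tool: Moves the arm, as the interface text tells. Its arguments: {"type":"object","properties":{"increments":{"type":"array","items":{"type":"object","properties":{"dx":{"type":"number"},"dy":{"type":"number"},"dz":{"type":"number"},"ax":{"type":"number"},"ay":{"type":"number"},"az":{"type":"number"},"claw":{"type":"number"}}}}},"required":["increments"]}

```bash
mkdir -p pics; cat > h.py <<'E'
import numpy as np,cv2
from cell import read_state,get_image,finish_job
def K(im):
    f=im['color'].shape[0]/2/np.tan(np.radians(im['fov_y'])/2); return f,im['cx'],im['cy']
def ray(im,u,v):
    f,cx,cy=K(im);R=np.array(im['R']);t=np.array(im['t'])
    return -R.T@t, R.T@np.array([(u-cx)/f,(v-cy)/f,1.])
def onz(im,u,v,z):
    o,d=ray(im,u,v); return o+d*(z-o[2])/d[2]
def proj(im,X):
    f,cx,cy=K(im); c=np.array(im['R'])@np.array(X,float)+np.array(im['t']); return np.array([cx+f*c[0]/c[2],cy+f*c[1]/c[2]])
def save(im,n): cv2.imwrite('pics/'+n,cv2.cvtColor(im['color'],cv2.COLOR_RGB2BGR))
E
python3 - <<'E'
from h import *
import pickle
for n in ['scene','top','wrist']:
    im=get_image(n); save(im,n+'0.png'); pickle.dump(im,open(n+'0.pkl','wb'))
    print(n,im['fov_y'],im['cx'],im['cy'],np.round(-np.array(im['R']).T@np.array(im['t'])))
s=read_state();print(s)
E
```

```text
scene 53.91837528464906 262.168796536156 187.91935430537717 [1069. -267.  857.]
top 49.6582720368733 252.81634322213148 192.55374019305907 [ 315.  -70. 1144.]
wrist 66.82947377700185 265.00495456111895 192.11216359631803 [ 330. -566.  373.]
{'clock': 0.15, 'qpos': array([ 1.09820357,  0.62910504,  0.03845193,  1.51807674, -0.02699593,
        0.99630947, -0.01999438]), 'qd': array([-1.47803028e-03, -9.01792468e-04, -2.18025297e-03, -3.33158084e-03,
        3.12575362e-04, -9.39178499e-04,  2.08779304e-05]), 'tau': array([ 1.29176129e-03, -5.63803482e+01,  1.22757241e+00, -1.93652827e+01,
        1.10997938e-02,  7.45838683e-03, -7.00614180e-06]), 'eef_pos': array([ 257.0368507 , -596.53878807,  230.63864996]), 'tool_rot': array([-1.57217708e+00, -8.68207831e-06, -2.73479352e+00]), 'force': array([ 0.31567983, -0.20919638,  0.87932143]), 'torque': array([ 0.00672049,  0.01471679, -0.02551721]), 'width': 85.28952036445914}
```

View pics/scene0.png

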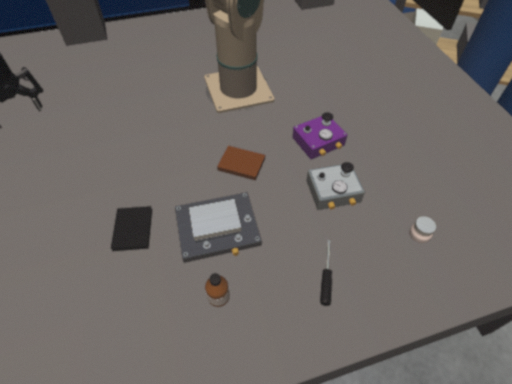

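View pics/top0.png

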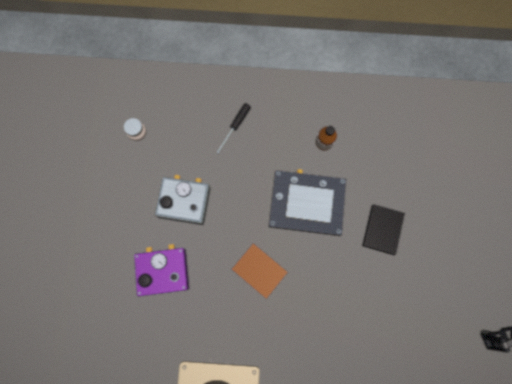

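View pics/wrist0.png

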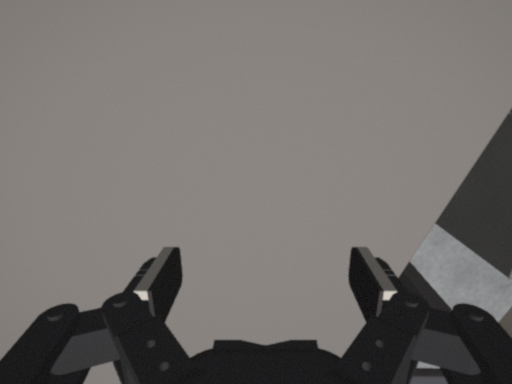

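The top view has up = away from the robot and left = robot left. Blank candidates are the silver block on the chuck at (310,203), a copper-coloured plate at (259,271) and a black plate at (384,229). The silver one on the chuck fits aluminium. Valve box candidates are grey at (183,201) and purple at (161,271), and grey fits. I'll confirm both in enlarged crops.

```bash
python3 - <<'E'
from h import *
import pickle
im=pickle.load(open('top0.pkl','rb'));c=cv2.cvtColor(im['color'],cv2.COLOR_RGB2BGR)
a=cv2.resize(c[160:245,260:360],None,fx=7,fy=7,interpolation=cv2.INTER_CUBIC);cv2.imwrite('pics/crop_chuck.png',a)
b=cv2.resize(c[165:235,145:225],None,fx=7,fy=7,interpolation=cv2.INTER_CUBIC);cv2.imwrite('pics/crop_valve.png',b)
E
```

```text
(no output)
```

View pics/crop_chuck.png

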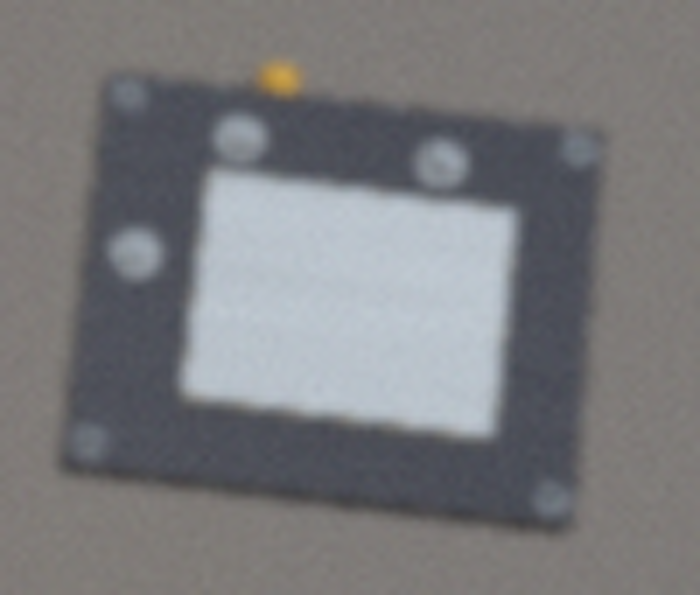

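View pics/crop_valve.png

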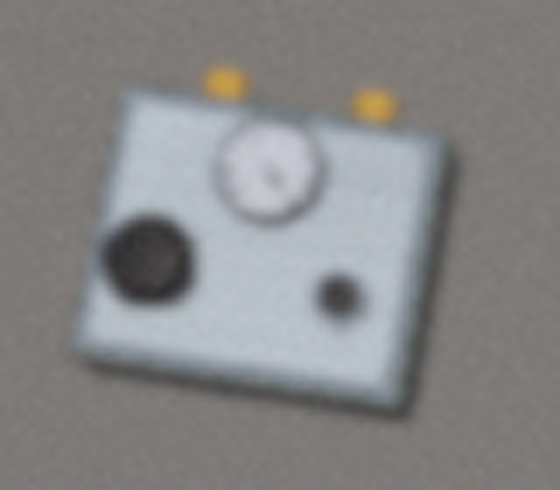

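The crops confirm the silver blank on the three-pin chuck and the grey box, with the black mushroom at crop (150,260) and the plunger at (340,297). Now I'll measure.

```bash
cat > m.py <<'E'
from h import *
def uw(q,d): return q
def measure(im,verbose=True,chuck=None):
    c=im['color'].astype(int); hsv=cv2.cvtColor(im['color'],cv2.COLOR_RGB2HSV)
    g=cv2.cvtColor(im['color'],cv2.COLOR_RGB2GRAY)
    return c,hsv,g
def rectz(cnt,im,z):
    P=np.array([onz(im,u,v,z)[:2] for u,v in cnt.reshape(-1,2)],np.float32)
    return cv2.minAreaRect(P)
def sub(mask,thr,s=8):pass
E
python3 - <<'E'
from m import *
import pickle
im=pickle.load(open('top0.pkl','rb'))
c,hsv,g=measure(im)
for n,(u,v) in dict(surf=(230,230),chuck=(280,220),blank=(310,203),box=(175,190),head=(166,202),plunger=(193,207),pin=(294,180)).items(): print(n,c[v,u])
S=8
def contour(roi,fn,pick=None):
    x0,y0,x1,y1=roi
    a=cv2.resize(im['color'][y0:y1,x0:x1],None,fx=S,fy=S,interpolation=cv2.INTER_LINEAR)
    m=fn(a.astype(int)).astype(np.uint8)
    cs,_=cv2.findContours(m,cv2.RETR_EXTERNAL,cv2.CHAIN_APPROX_NONE)
    out=[]
    for k in cs:
        if cv2.contourArea(k)/S/S>8: out.append(((k.reshape(-1,2)+.5)/S-.5+[x0,y0]).astype(np.float32))
    return sorted(out,key=lambda k:-cv2.contourArea(k))
lum=lambda a:a.sum(2)/3
ch=contour((262,162,355,242),lambda a:(lum(a)<100)|(lum(a)>160))
r=rectz(ch[0],im,25);print('chuck',r)
bl=contour((262,162,355,242),lambda a:lum(a)>140)
for k in bl[:8]:
    z=45 if cv2.contourArea(k)>500 else 37
    print(z,rectz(k,im,z))
E
```

```text
surf [127 123 120]
chuck [79 81 89]
blank [187 195 205]
box [158 164 171]
head [69 67 67]
plunger [74 69 72]
pin [136 142 148]
chuck ((537.8302612304688, -208.02699279785156), (201.34446716308594, 164.63011169433594), 86.54472351074219)
45 ((533.1854858398438, -211.34600830078125), (121.19412231445312, 90.97714233398438), 85.92486572265625)
37 ((549.333251953125, -129.80975341796875), (15.193062782287598, 13.242484092712402), 42.564937591552734)
37 ((599.566162109375, -167.239013671875), (15.386881828308105, 9.9164400100708), 83.59154510498047)
37 ((594.0264282226562, -248.5223388671875), (12.443344116210938, 8.760906219482422), 46.869380950927734)
```

```bash
python3 - <<'E'
from h import *
import pickle
im=pickle.load(open('scene0.pkl','rb'));c=cv2.cvtColor(im['color'],cv2.COLOR_RGB2BGR)
cv2.imwrite('pics/s_chuck.png',cv2.resize(c[185:265,168:268],None,fx=8,fy=7*8/7,interpolation=cv2.INTER_CUBIC)[:600])
cv2.imwrite('pics/s_valve.png',cv2.resize(c[150:215,300:370],None,fx=8,fy=8,interpolation=cv2.INTER_CUBIC))
t=pickle.load(open('top0.pkl','rb'))
# dark head/plunger centroids in top
g=cv2.cvtColor(t['color'],cv2.COLOR_RGB2GRAY)
S=8;x0,y0,x1,y1=155,192,203,215
a=cv2.resize(g[y0:y1,x0:x1],None,fx=S,fy=S)
m=(a<115).astype(np.uint8)
n,l,st,ce=cv2.connectedComponentsWithStats(m)
for i in range(1,n):
    if st[i,4]>8*S*S:
        p=(ce[i]+.5)/S-.5+[x0,y0]; print(p,st[i,4]/S/S, onz(t,*p,85)[:2],onz(t,*p,65)[:2])
E
```

```text
[165.52707002 201.82812675] 139.359375 [502.99332753 167.04974704] [506.53644606 171.53150818]
[192.97795853 206.99574343] 23.171875 [494.10991597  94.6309858 ] [497.48529368  97.74530131]
```

View pics/s_chuck.png

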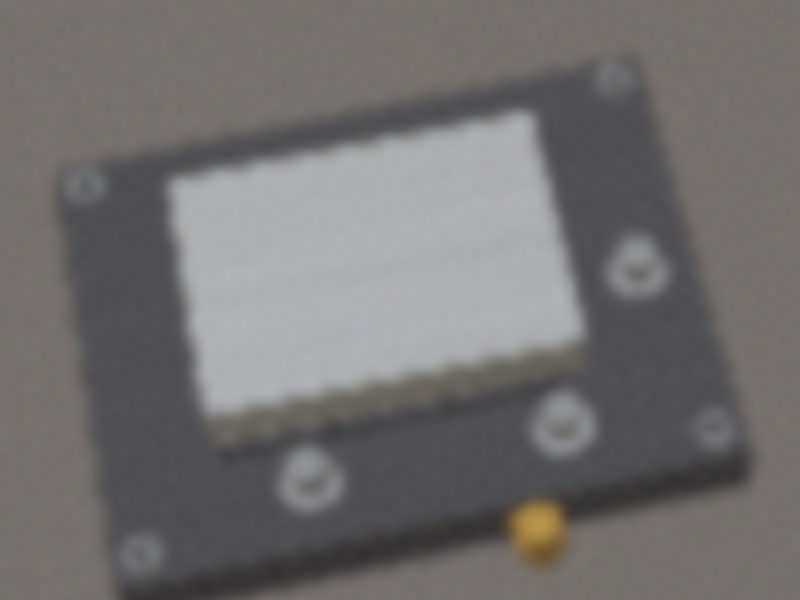

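View pics/s_valve.png

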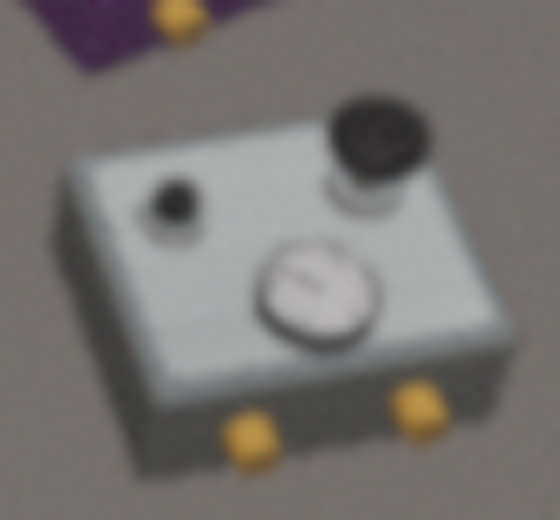

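```bash
python3 - <<'E'
from h import *
import pickle
T=pickle.load(open('top0.pkl','rb'));Sc=pickle.load(open('scene0.pkl','rb'))
def px(p,o,s): return [(p[0]+.5)/s-.5+o[0],(p[1]+.5)/s-.5+o[1]]
top=[px(p,(260,160),7) for p in [(128,95),(580,150),(550,498),(88,442)]] # FL FR NR NL
sc=[px(p,(168,185),8) for p in [(714,428),(142,552),(85,185),(613,80)]]
for n,im,q in (('top',T,top),('scene',Sc,sc)):
    P=np.array([onz(im,*p,25)[:2] for p in q]);print(n,P.round(1).tolist(),P.mean(0))
    y=(P[0]-P[1]+P[3]-P[2]);x=(P[0]-P[3]+P[1]-P[2]);print('yaw',np.arctan2(-y[0],y[1]),np.arctan2(x[1],x[0]),np.hypot(*y)/2,np.hypot(*x)/2)
print('head scene',onz(Sc,*px((380,137),(300,150),8),85)[:2])
print('plunger scene',onz(Sc,*px((176,202),(300,150),8),65)[:2])
# blank top corners z=45
tb=[px(p,(260,160),7) for p in [(205,170),(518,208),(496,437),(182,400)]]
sb=[px(p,(168,185),8) for p in [(587,342),(208,415),(168,180),(535,110)]]
for n,im,q in (('top',T,tb),('scene',Sc,sb)):
    P=np.array([onz(im,*p,45)[:2] for p in q]);print(n,P.mean(0))
    y=(P[0]-P[1]+P[3]-P[2]);x=(P[0]-P[3]+P[1]-P[2]);print('yaw',np.arctan2(-y[0],y[1]),np.arctan2(x[1],x[0]),np.hypot(*y)/2,np.hypot(*x)/2)
E
```

```text
top [[615.2, -122.8], [604.5, -302.9], [465.2, -294.1], [475.2, -114.7]] [ 539.99891446 -208.64757622]
yaw -0.057601827013511825 -0.06060946793252585 180.0729564696069 139.89677379736375
scene [[613.0, -121.8], [601.5, -301.3], [461.7, -293.4], [472.7, -113.8]] [ 537.24472759 -207.57069952]
yaw -0.06274873666429724 -0.057088561667190466 179.9178636444597 140.26971442490733
head scene [509.30085401 166.56839413]
plunger scene [500.48036812  98.47527971]
top [ 532.89309471 -211.62933733]
yaw -0.055727449985699604 -0.05901226243229291 121.22483924746246 90.61571466253504
scene [ 532.18206476 -209.62180756]
yaw -0.07804356282675856 -0.07645632702604947 120.09193426499337 91.0338574241297
```

Fused from both views:
- **Chuck:** centre (538.6, -208.1), yaw -0.06.
- **Blank:** chuck (-5.8, -2.8), so it needs about +12.8 mm in x and +16.8 mm in y.
- **Valve head:** about (506, 167).

Next I'll move above the near side with the fingers shut.

Request:
servo_tool(increments=[{"dx": 20.8,"dy": 39.5,"az": -0.467,"claw": 1},{"dx": 20.8,"dy": 39.5,"az": -0.467,"claw": 1},{"dx": 20.8,"dy": 39.5,"az": -0.467,"claw": 1},{"dx": 20.8,"dy": 39.5,"az": -0.467,"claw": 1},{"dx": 20.8,"dy": 39.5,"az": -0.467,"claw": 1},{"dx": 20.8,"dy": 39.5,"az": -0.467,"claw": 1},{"dx": 20.8,"dy": 39.5,"az": -0.467,"claw": 1},{"dx": 20.8,"dy": 39.5,"az": -0.467,"claw": 1}])

```text
invalid input at $.increments[0]: expected keys dx, dy, dz, ax, ay, az, claw
```

Request:
servo_tool(increments=[{"dx": 20.8,"dy": 39.5,"dz": 0,"ax": 0,"ay": 0,"az": -0.467,"claw": 1},{"dx": 20.8,"dy": 39.5,"dz": 0,"ax": 0,"ay": 0,"az": -0.467,"claw": 1},{"dx": 20.8,"dy": 39.5,"dz": 0,"ax": 0,"ay": 0,"az": -0.467,"claw": 1},{"dx": 20.8,"dy": 39.5,"dz": 0,"ax": 0,"ay": 0,"az": -0.467,"claw": 1},{"dx": 20.8,"dy": 39.5,"dz": 0,"ax": 0,"ay": 0,"az": -0.467,"claw": 1},{"dx": 20.8,"dy": 39.5,"dz": 0,"ax": 0,"ay": 0,"az": -0.467,"claw": 1},{"dx": 20.8,"dy": 39.5,"dz": 0,"ax": 0,"ay": 0,"az": -0.467,"claw": 1},{"dx": 20.8,"dy": 39.5,"dz": 0,"ax": 0,"ay": 0,"az": -0.467,"claw": 1}])

```text
clock: 0.82
eef_pos: [413.0, -300.0, 231.3]
tool_rot: [-1.571, -0.0, 3.081]
force: [1.5, -0.9, 0.1]
width: -0.2
```

Request:
servo_tool(increments=[{"dx": 5.2,"dy": 9.9,"dz": 0,"ax": 0,"ay": 0,"az": 0,"claw": 1},{"dx": 5.2,"dy": 9.9,"dz": 0,"ax": 0,"ay": 0,"az": 0,"claw": 1},{"dx": 5.2,"dy": 9.9,"dz": 0,"ax": 0,"ay": 0,"az": 0,"claw": 1},{"dx": 5.2,"dy": 9.9,"dz": -4,"ax": 0,"ay": 0,"az": 0,"claw": 1},{"dx": 5.2,"dy": 9.9,"dz": -8,"ax": 0,"ay": 0,"az": 0,"claw": 1},{"dx": 5.2,"dy": 9.9,"dz": -12,"ax": 0,"ay": 0,"az": 0,"claw": 1},{"dx": 5.2,"dy": 9.9,"dz": -15,"ax": 0,"ay": 0,"az": 0,"claw": 1},{"dx": 5.2,"dy": 9.9,"dz": -15,"ax": 0,"ay": 0,"az": 0,"claw": 1}])

```text
clock: 1.48
eef_pos: [460.6, -201.1, 76.2]
tool_rot: [-1.574, -0.01, 3.082]
force: [-1.0, 0.0, 0.1]
width: 0.5
```

```bash
python3 - <<'E'
from h import *
im=get_image('wrist');save(im,'w1.png');im=get_image('scene');c=cv2.cvtColor(im['color'],cv2.COLOR_RGB2BGR)
cv2.imwrite('pics/s1.png',cv2.resize(c[125:275,140:290],None,fx=4,fy=4,interpolation=cv2.INTER_CUBIC))
s=read_state();print(s['eef_pos'],s['force'])
E
```

```text
[ 463.98314073 -202.93517909   80.96575662] [ 0.22066609 -0.95029854  0.22950817]
```

View pics/w1.png

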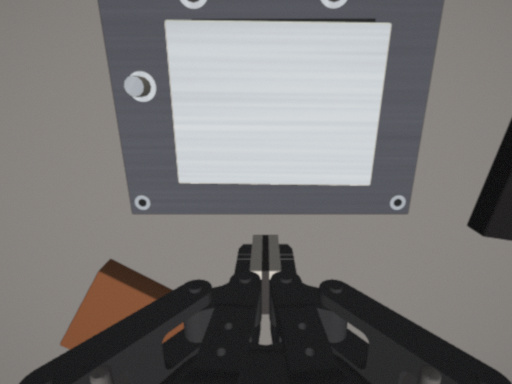

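View pics/s1.png

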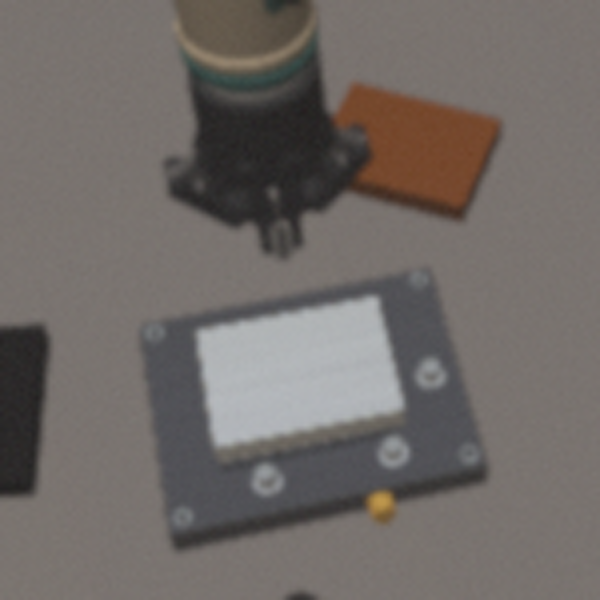

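The wrist view shows the finger centred left-right on the blank, whose near edge spans (180,184) to (372,185). The chuck edge is horizontal, so the tool is square to it. Descending just short of the near face.

Request:
servo_tool(increments=[{"dx": 0,"dy": 0,"dz": -3.5,"ax": 0,"ay": 0,"az": 0,"claw": 1},{"dx": 0,"dy": 0,"dz": -5.0,"ax": 0,"ay": 0,"az": 0,"claw": 1},{"dx": 0,"dy": 0,"dz": -5.0,"ax": 0,"ay": 0,"az": 0,"claw": 1},{"dx": 0,"dy": 0,"dz": -5.0,"ax": 0,"ay": 0,"az": 0,"claw": 1},{"dx": 0,"dy": 0,"dz": -5.0,"ax": 0,"ay": 0,"az": 0,"claw": 1}])

```text
clock: 2.0
eef_pos: [466.1, -203.8, 33.5]
tool_rot: [-1.57, 0.004, 3.081]
force: [0.4, -0.1, 0.8]
width: 0.2
```

```bash
python3 - <<'E'
from h import *
im=get_image('wrist');save(im,'w2.png')
s=read_state();print(s['eef_pos'],s['force'])
E
```

```text
[ 466.07179155 -203.75302585   33.47176455] [ 1.31850094 -0.367975    0.26061873]
```

View pics/w2.png

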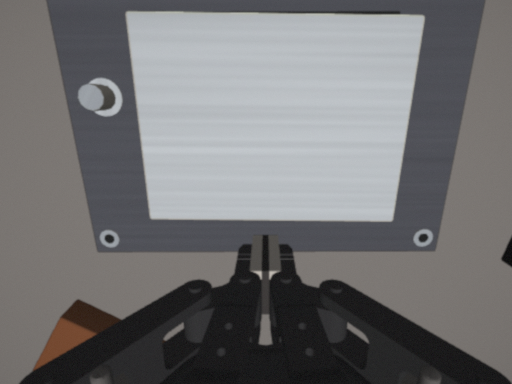

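Request:
servo_tool(increments=[{"dx": 0.2,"dy": 0.25,"dz": -0.15,"ax": 0,"ay": 0,"az": 0,"claw": 1},{"dx": 0.4,"dy": 0.25,"dz": -0.15,"ax": 0,"ay": 0,"az": 0,"claw": 1},{"dx": 0.6,"dy": 0.25,"dz": -0.15,"ax": 0,"ay": 0,"az": 0,"claw": 1},{"dx": 0.7,"dy": 0.24,"dz": -0.15,"ax": 0,"ay": 0,"az": 0,"claw": 1},{"dx": 0.8,"dy": 0.24,"dz": -0.15,"ax": 0,"ay": 0,"az": 0,"claw": 1},{"dx": 0.9,"dy": 0.23,"dz": -0.15,"ax": 0,"ay": 0,"az": 0,"claw": 1},{"dx": 1.0,"dy": 0.23,"dz": -0.15,"ax": 0,"ay": 0,"az": 0,"claw": 1}])

```text
clock: 2.63
eef_pos: [474.6, -200.8, 29.8]
tool_rot: [-1.571, -0.0, 3.081]
force: [-1.2, -0.5, -0.5]
width: -0.4
```

Request:
servo_tool(increments=[{"dx": 0.1,"dy": -0.005,"dz": 0,"ax": 0,"ay": 0,"az": 0,"claw": 1},{"dx": 0.2,"dy": -0.01,"dz": 0,"ax": 0,"ay": 0,"az": 0,"claw": 1},{"dx": 0.3,"dy": -0.02,"dz": 0,"ax": 0,"ay": 0,"az": 0,"claw": 1},{"dx": 0.4,"dy": -0.025,"dz": 0,"ax": 0,"ay": 0,"az": 0,"claw": 1}])

```text
clock: 2.97
eef_pos: [477.9, -200.9, 29.7]
tool_rot: [-1.571, -0.001, 3.081]
force: [-1.5, 0.2, 1.0]
width: 0.0
```

```bash
python3 - <<'E'
from h import *
im=get_image('wrist');save(im,'w3.png')
s=read_state();print(s['eef_pos'],s['force'])
E
```

```text
[ 478.12234413 -200.85267239   29.71191598] [-1.2463653  -0.41337107  0.67522426]
```

View pics/w3.png

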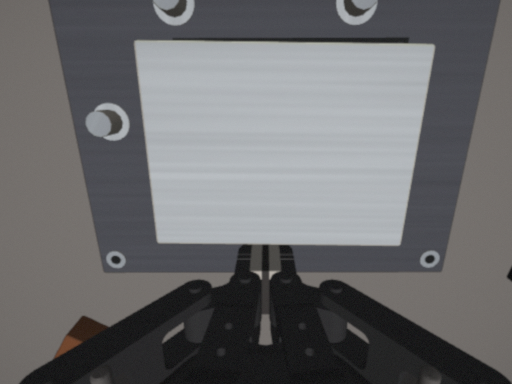

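Request:
servo_tool(increments=[{"dx": 0.1,"dy": -0.005,"dz": 0,"ax": 0,"ay": 0,"az": 0,"claw": 1},{"dx": 0.2,"dy": -0.01,"dz": 0,"ax": 0,"ay": 0,"az": 0,"claw": 1},{"dx": 0.3,"dy": -0.02,"dz": 0,"ax": 0,"ay": 0,"az": 0,"claw": 1},{"dx": 0.4,"dy": -0.025,"dz": 0,"ax": 0,"ay": 0,"az": 0,"claw": 1},{"dx": 0.5,"dy": -0.03,"dz": 0,"ax": 0,"ay": 0,"az": 0,"claw": 1},{"dx": 0.6,"dy": -0.035,"dz": 0,"ax": 0,"ay": 0,"az": 0,"claw": 1}])

```text
clock: 3.52
eef_pos: [484.6, -201.3, 29.7]
tool_rot: [-1.571, -0.0, 3.081]
force: [-0.3, 0.9, -1.0]
width: 0.5
```

```bash
python3 - <<'E'
from h import *
im=get_image('wrist');save(im,'w4.png')
s=read_state();print(s['eef_pos'],s['force'])
E
```

```text
[ 484.9384965  -201.32053332   29.79315512] [-0.0915153  -0.67325108 -0.26763735]
```

View pics/w4.png

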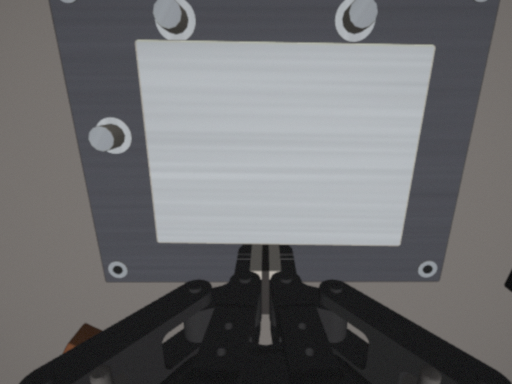

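Request:
servo_tool(increments=[{"dx": 0.07,"dy": -0.005,"dz": 0,"ax": 0,"ay": 0,"az": 0,"claw": 1},{"dx": 0.14,"dy": -0.01,"dz": 0,"ax": 0,"ay": 0,"az": 0,"claw": 1},{"dx": 0.21,"dy": -0.015,"dz": 0,"ax": 0,"ay": 0,"az": 0,"claw": 1},{"dx": 0.28,"dy": -0.02,"dz": 0,"ax": 0,"ay": 0,"az": 0,"claw": 1}])

```text
clock: 3.9
eef_pos: [487.4, -201.5, 29.8]
tool_rot: [-1.571, 0.0, 3.081]
force: [-1.8, 0.6, -1.0]
width: -0.0
```

```bash
python3 - <<'E'
from h import *
im=get_image('wrist');save(im,'w5.png')
c=cv2.cvtColor(im['color'],cv2.COLOR_RGB2BGR)
cv2.imwrite('pics/w5c.png',cv2.resize(c[0:80,120:450],None,fx=2.4,fy=2.4,interpolation=cv2.INTER_CUBIC))
s=read_state();print(s['eef_pos'],s['force'])
E
```

```text
[ 487.60655184 -201.52235546   29.82403556] [-0.73413229  0.0024572  -0.98510933]
```

View pics/w5c.png

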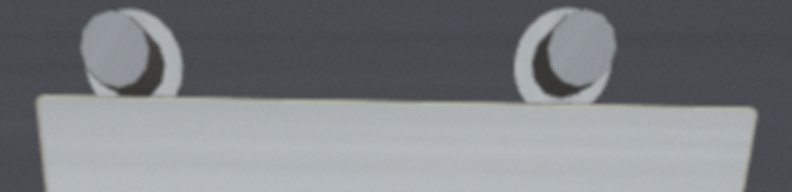

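Request:
servo_tool(increments=[{"dx": 0.06,"dy": -0.004,"dz": 0,"ax": 0,"ay": 0,"az": 0,"claw": 1},{"dx": 0.12,"dy": -0.007,"dz": 0,"ax": 0,"ay": 0,"az": 0,"claw": 1}])

```text
clock: 4.12
eef_pos: [488.5, -201.6, 29.8]
tool_rot: [-1.571, -0.0, 3.081]
force: [-0.7, -0.1, 0.3]
width: 0.0
```

Request:
servo_tool(increments=[{"dx": 0.05,"dy": -0.003,"dz": 0,"ax": 0,"ay": 0,"az": 0,"claw": 1},{"dx": 0.1,"dy": -0.006,"dz": 0,"ax": 0,"ay": 0,"az": 0,"claw": 1}])

```text
clock: 4.28
eef_pos: [489.6, -201.7, 29.8]
tool_rot: [-1.571, 0.0, 3.081]
force: [-2.0, 1.2, -1.3]
width: -0.3
```

```bash
python3 - <<'E'
from h import *
im=get_image('wrist');save(im,'w6.png')
c=cv2.cvtColor(im['color'],cv2.COLOR_RGB2BGR)
cv2.imwrite('pics/w6c.png',cv2.resize(c[0:80,120:450],None,fx=2.4,fy=2.4,interpolation=cv2.INTER_CUBIC))
s=read_state();print(s['eef_pos'],s['force'])
E
```

```text
[ 489.58523963 -201.65450986   29.80906435] [-1.91675423 -1.81218791  0.16341663]
```

View pics/w6c.png

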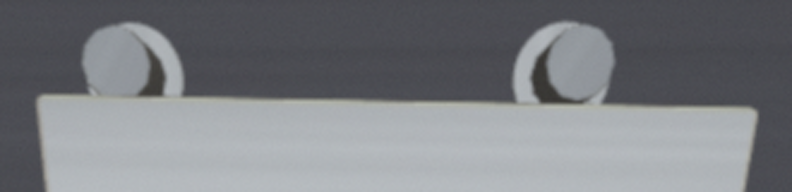

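Request:
servo_tool(increments=[{"dx": 0.05,"dy": -0.003,"dz": 0,"ax": 0,"ay": 0,"az": 0,"claw": 1},{"dx": 0.1,"dy": -0.006,"dz": 0,"ax": 0,"ay": 0,"az": 0,"claw": 1}])

```text
clock: 4.5
eef_pos: [489.8, -201.7, 29.8]
tool_rot: [-1.571, -0.001, 3.081]
force: [-4.0, -0.5, 1.7]
width: 0.2
```

Request:
servo_tool(increments=[{"dx": 0.05,"dy": -0.003,"dz": 0,"ax": 0,"ay": 0,"az": 0,"claw": 1},{"dx": 0.05,"dy": -0.003,"dz": 0,"ax": 0,"ay": 0,"az": 0,"claw": 1}])

```text
clock: 4.67
eef_pos: [490.1, -202.0, 29.8]
tool_rot: [-1.571, -0.001, 3.081]
force: [-5.0, -1.7, 1.8]
width: -0.1
```

Request:
servo_tool(increments=[{"dx": 0.05,"dy": -0.003,"dz": 0,"ax": 0,"ay": 0,"az": 0,"claw": 1},{"dx": 0.05,"dy": -0.003,"dz": 0,"ax": 0,"ay": 0,"az": 0,"claw": 1}])

```text
clock: 4.83
eef_pos: [490.4, -202.1, 29.7]
tool_rot: [-1.571, -0.002, 3.081]
force: [-5.5, -0.3, 1.9]
width: 0.0
```

```bash
python3 - <<'E'
from h import *
im=get_image('wrist');save(im,'w7.png')
c=cv2.cvtColor(im['color'],cv2.COLOR_RGB2BGR)
cv2.imwrite('pics/w7c.png',cv2.resize(c[0:80,120:450],None,fx=2.4,fy=2.4,interpolation=cv2.INTER_CUBIC))
s=read_state();print(s['eef_pos'],s['force'])
E
```

```text
[ 490.42678247 -202.06383794   29.69544066] [-5.37872199 -1.52343633  1.10586112]
```

View pics/w7c.png

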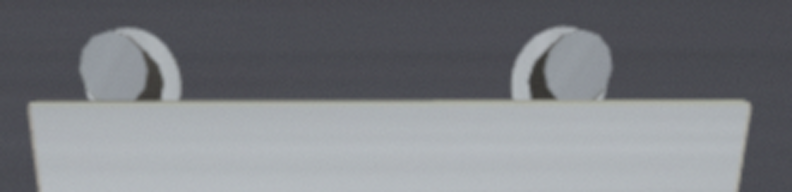

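Request:
servo_tool(increments=[{"dx": 0.05,"dy": -0.003,"dz": 0,"ax": 0,"ay": 0,"az": 0,"claw": 1},{"dx": 0.05,"dy": -0.003,"dz": 0,"ax": 0,"ay": 0,"az": 0,"claw": 1}])

```text
clock: 5.05
eef_pos: [490.4, -202.0, 29.6]
tool_rot: [-1.571, -0.003, 3.081]
force: [-5.7, -1.7, 1.8]
width: 0.1
```

```bash
python3 - <<'E'
from h import *
im=get_image('wrist');save(im,'w8.png')
c=cv2.cvtColor(im['color'],cv2.COLOR_RGB2BGR)
cv2.imwrite('pics/w8c.png',cv2.resize(c[0:80,120:450],None,fx=2.4,fy=2.4,interpolation=cv2.INTER_CUBIC))
s=read_state();print(s['eef_pos'],s['force'])
E
```

```text
[ 490.45380543 -202.02209997   29.66462682] [-5.94291567 -0.20051419  1.96255868]
```

View pics/w8c.png

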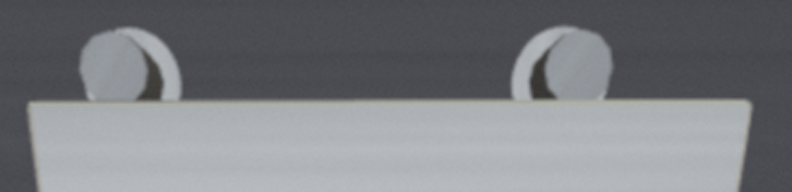

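Force has stalled at about 6 N with no further motion, and the far edge is parallel to the pin line, so the blank is flush. Retracting, then going over to the right end.

Request:
servo_tool(increments=[{"dx": -0.3,"dy": 0.02,"dz": 0,"ax": 0,"ay": 0,"az": 0,"claw": 1},{"dx": -1.2,"dy": 0.07,"dz": 0,"ax": 0,"ay": 0,"az": 0,"claw": 1},{"dx": -2.5,"dy": 0.15,"dz": 0,"ax": 0,"ay": 0,"az": 0,"claw": 1},{"dx": -2.5,"dy": 0.15,"dz": 0,"ax": 0,"ay": 0,"az": 0,"claw": 1},{"dx": -2.5,"dy": 0.15,"dz": 3.5,"ax": 0,"ay": 0,"az": 0,"claw": 1},{"dx": -2.5,"dy": 0.15,"dz": 7,"ax": 0,"ay": 0,"az": 0,"claw": 1},{"dx": -2.5,"dy": 0.15,"dz": 8,"ax": 0,"ay": 0,"az": 0,"claw": 1},{"dx": -2.5,"dy": 0.15,"dz": 8,"ax": 0,"ay": 0,"az": 0,"claw": 1}])

```text
clock: 5.77
eef_pos: [470.2, -201.2, 112.8]
tool_rot: [-1.569, 0.008, 3.082]
force: [0.4, 0.2, -0.0]
width: 0.1
```

```bash
python3 - <<'E'
from h import *
im=get_image('wrist');save(im,'w9.png')
s=read_state();print(s['eef_pos'],s['force'],s['qpos'].round(2))
E
```

```text
[ 468.97773795 -200.58241643  111.21915435] [ 0.39071851  0.91043281 -1.04854241] [ 0.27  0.61  0.11  2.02 -0.13  0.51 -1.15]
```

View pics/w9.png

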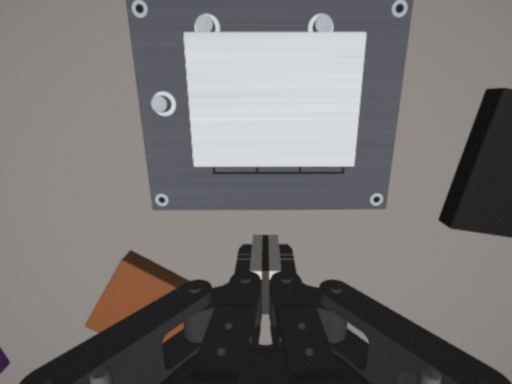

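```bash
cat > chk.py <<'E'
from h import *
def chk(im,scr,bc):
    """scr: FL FR NR NL screw px ; bc: FL FR NR NL blank top corners; returns blank pose in chuck frame"""
    L=np.array([(70,90),(70,-90),(-70,-90),(-70,90)],float)
    def fit(L,P):
        lc,pc=L.mean(0),P.mean(0);a=L-lc;b=P-pc
        th=np.arctan2((a[:,0]*b[:,1]-a[:,1]*b[:,0]).sum(),(a*b).sum());R=np.array([[np.cos(th),-np.sin(th)],[np.sin(th),np.cos(th)]])
        return R,pc-R@lc,th,np.abs(P-(L@R.T+pc-R@lc)).max()
    P=np.array([onz(im,*p,25)[:2] for p in scr]);R,t,th,r=fit(L,P)
    print('chuck',t.round(1),round(th,4),'res',r.round(2))
    B=(np.array([onz(im,*p,45)[:2] for p in bc])-t)@R
    print('blank corners',B.round(1).tolist())
    R2,t2,th2,r2=fit(np.array([(45,60),(45,-60),(-45,-60),(-45,60)],float),B);print('blank in chuck',t2.round(2),round(th2,4),'res',r2.round(2))
E
python3 - <<'E'
from chk import *
im=get_image('wrist')
c=cv2.cvtColor(im['color'],cv2.COLOR_RGB2GRAY)
chk(im,[(140,8),(399.5,8),(376.5,199.5),(162,200)],[(185,32.5),(365,32.5),(356,167),(194,167)])
E
```

```text
chuck [ 537.3 -208.7] -0.0585 res 0.9
blank corners [[51.0, 54.6], [50.8, -60.8], [-37.4, -63.4], [-37.2, 55.6]]
blank in chuck [ 6.79 -3.49] 0.0023 res 2.56
```

Request:
servo_tool(increments=[{"dx": 0,"dy": -4,"dz": 0,"ax": 0,"ay": 0,"az": 0.12,"claw": 1},{"dx": 0,"dy": -8,"dz": 0,"ax": 0,"ay": 0,"az": 0.24,"claw": 1},{"dx": 2,"dy": -9.8,"dz": 0,"ax": 0,"ay": 0,"az": 0.36,"claw": 1},{"dx": 5,"dy": -9.8,"dz": 0,"ax": 0,"ay": 0,"az": 0.48,"claw": 1},{"dx": 7.1,"dy": -9.8,"dz": 0,"ax": 0,"ay": 0,"az": 0.6,"claw": 1},{"dx": 7.1,"dy": -9.8,"dz": 0,"ax": 0,"ay": 0,"az": 0.72,"claw": 1},{"dx": 7.1,"dy": -9.8,"dz": 0,"ax": 0,"ay": 0,"az": 0.84,"claw": 1},{"dx": 7.1,"dy": -9.8,"dz": 0,"ax": 0,"ay": 0,"az": 0.96,"claw": 1}])

```text
clock: 6.53
eef_pos: [537.8, -297.4, 107.6]
tool_rot: [-1.574, 0.001, -2.235]
force: [0.0, -1.0, 0.2]
width: -0.3
```

Request:
servo_tool(increments=[{"dx": 0,"dy": 0,"dz": 0,"ax": 0,"ay": 0,"az": 0.12,"claw": 1},{"dx": 0,"dy": 0,"dz": 0,"ax": 0,"ay": 0,"az": 0.24,"claw": 1},{"dx": 0,"dy": 0,"dz": 0,"ax": 0,"ay": 0,"az": 0.36,"claw": 1},{"dx": 0,"dy": 0,"dz": 0,"ax": 0,"ay": 0,"az": 0.48,"claw": 1},{"dx": 0,"dy": 0,"dz": 0,"ax": 0,"ay": 0,"az": 0.611,"claw": 1},{"dx": 0,"dy": 0,"dz": 0,"ax": 0,"ay": 0,"az": 0.611,"claw": 1},{"dx": 0,"dy": 0,"dz": 0,"ax": 0,"ay": 0,"az": 0.611,"claw": 1}])

```text
clock: 7.12
eef_pos: [537.4, -297.8, 108.3]
tool_rot: [-1.572, 0.002, -1.634]
force: [-0.4, 0.2, 0.4]
width: 0.1
```

```bash
python3 - <<'E'
from h import *
im=get_image('wrist');save(im,'w10.png')
s=read_state();print(s['eef_pos'],s['tool_rot'],s['force'],s['qpos'].round(2))
E
```

```text
[ 537.55503771 -297.90703689  108.57536896] [-1.57211601e+00  1.57027980e-03 -1.63417864e+00] [ 0.29136646 -0.15166945  0.2515146 ] [ 0.67  0.75 -0.34  1.72  0.34  0.73  0.09]
```

View pics/w10.png

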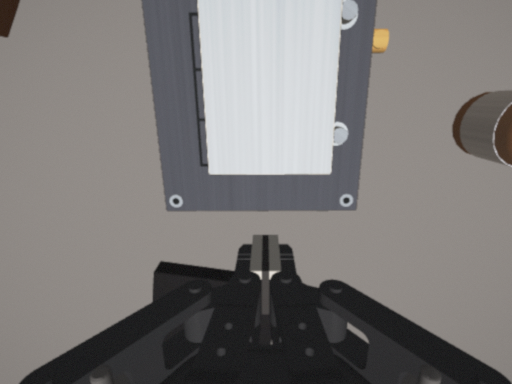

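Request:
servo_tool(increments=[{"dx": 0.2,"dy": 0,"dz": -3,"ax": 0,"ay": 0,"az": 0,"claw": 1},{"dx": 0.2,"dy": 0,"dz": -6,"ax": 0,"ay": 0,"az": 0,"claw": 1},{"dx": 0.2,"dy": 0,"dz": -7.7,"ax": 0,"ay": 0,"az": 0,"claw": 1},{"dx": 0.2,"dy": 0,"dz": -7.7,"ax": 0,"ay": 0,"az": 0,"claw": 1},{"dx": 0.2,"dy": 0,"dz": -7.7,"ax": 0,"ay": 0,"az": 0,"claw": 1}])

```text
clock: 7.58
eef_pos: [539.5, -297.7, 31.9]
tool_rot: [-1.573, 0.001, -1.632]
force: [0.1, 0.2, 0.2]
width: -0.1
```

Request:
servo_tool(increments=[{"dx": 0.02,"dy": 0.3,"dz": 0,"ax": 0,"ay": 0,"az": 0,"claw": 1},{"dx": 0.04,"dy": 0.6,"dz": 0,"ax": 0,"ay": 0,"az": 0,"claw": 1},{"dx": 0.06,"dy": 0.9,"dz": 0,"ax": 0,"ay": 0,"az": 0,"claw": 1},{"dx": 0.07,"dy": 1.1,"dz": 0,"ax": 0,"ay": 0,"az": 0,"claw": 1},{"dx": 0.08,"dy": 1.3,"dz": 0,"ax": 0,"ay": 0,"az": 0,"claw": 1}])

```text
clock: 8.0
eef_pos: [541.4, -285.0, 33.7]
tool_rot: [-1.57, -0.0, -1.631]
force: [0.3, -0.0, 0.7]
width: -0.4
```

```bash
python3 - <<'E'
from h import *
im=get_image('wrist');save(im,'w11.png')
s=read_state();print(s['eef_pos'],s['tool_rot'],s['force'])
E
```

```text
[ 541.2511857  -284.49807805   33.45234791] [-1.56995951e+00  1.19086821e-04 -1.63019867e+00] [-0.32741934  0.06518311 -0.77527599]
```

View pics/w11.png

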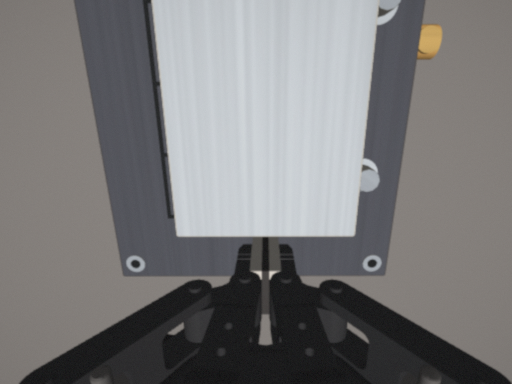

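Request:
servo_tool(increments=[{"dx": 0.01,"dy": 0.1,"dz": -0.1,"ax": 0,"ay": 0,"az": 0,"claw": 1},{"dx": 0.02,"dy": 0.2,"dz": -0.2,"ax": 0,"ay": 0,"az": 0,"claw": 1},{"dx": 0.025,"dy": 0.3,"dz": -0.2,"ax": 0,"ay": 0,"az": 0,"claw": 1},{"dx": 0.03,"dy": 0.4,"dz": -0.2,"ax": 0,"ay": 0,"az": 0,"claw": 1},{"dx": 0.035,"dy": 0.5,"dz": -0.2,"ax": 0,"ay": 0,"az": 0,"claw": 1},{"dx": 0.04,"dy": 0.6,"dz": -0.2,"ax": 0,"ay": 0,"az": 0,"claw": 1},{"dx": 0.05,"dy": 0.7,"dz": -0.2,"ax": 0,"ay": 0,"az": 0,"claw": 1},{"dx": 0.055,"dy": 0.8,"dz": -0.2,"ax": 0,"ay": 0,"az": 0,"claw": 1}])

```text
clock: 8.72
eef_pos: [541.3, -277.3, 30.8]
tool_rot: [-1.571, -0.0, -1.631]
force: [0.2, -1.4, -0.2]
width: -0.3
```

Request:
servo_tool(increments=[{"dx": 0.007,"dy": 0.1,"dz": 0,"ax": 0,"ay": 0,"az": 0,"claw": 1},{"dx": 0.014,"dy": 0.2,"dz": 0,"ax": 0,"ay": 0,"az": 0,"claw": 1},{"dx": 0.02,"dy": 0.3,"dz": 0,"ax": 0,"ay": 0,"az": 0,"claw": 1},{"dx": 0.03,"dy": 0.4,"dz": 0,"ax": 0,"ay": 0,"az": 0,"claw": 1},{"dx": 0.035,"dy": 0.5,"dz": 0,"ax": 0,"ay": 0,"az": 0,"claw": 1}])

```text
clock: 9.13
eef_pos: [541.7, -272.2, 30.8]
tool_rot: [-1.571, -0.0, -1.631]
force: [0.6, -0.9, -0.5]
width: 0.2
```

```bash
python3 - <<'E'
from h import *
im=get_image('wrist');save(im,'w12.png')
s=read_state();print(s['eef_pos'],s['tool_rot'],s['force'])
E
```

```text
[ 541.6919386  -271.86732307   30.79521518] [-1.57096630e+00  2.89715479e-04 -1.63047866e+00] [ 0.44711088 -0.56685568 -0.68431745]
```

View pics/w12.png

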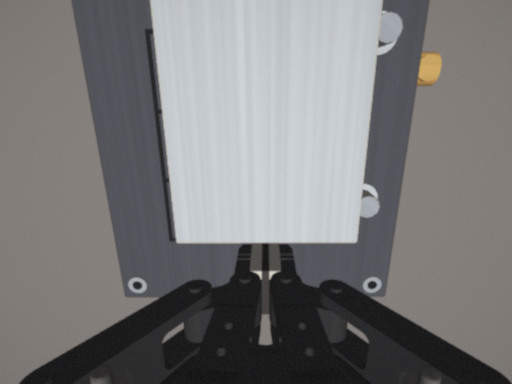

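Request:
servo_tool(increments=[{"dx": 0.005,"dy": 0.08,"dz": 0,"ax": 0,"ay": 0,"az": 0,"claw": 1},{"dx": 0.01,"dy": 0.16,"dz": 0,"ax": 0,"ay": 0,"az": 0,"claw": 1},{"dx": 0.015,"dy": 0.24,"dz": 0,"ax": 0,"ay": 0,"az": 0,"claw": 1},{"dx": 0.02,"dy": 0.32,"dz": 0,"ax": 0,"ay": 0,"az": 0,"claw": 1},{"dx": 0.025,"dy": 0.4,"dz": 0,"ax": 0,"ay": 0,"az": 0,"claw": 1}])

```text
clock: 9.6
eef_pos: [541.9, -268.3, 30.8]
tool_rot: [-1.571, 0.0, -1.631]
force: [-0.4, -1.5, -0.7]
width: -0.1
```

Request:
servo_tool(increments=[{"dx": 0.004,"dy": 0.06,"dz": 0,"ax": 0,"ay": 0,"az": 0,"claw": 1},{"dx": 0.007,"dy": 0.12,"dz": 0,"ax": 0,"ay": 0,"az": 0,"claw": 1}])

```text
clock: 9.77
eef_pos: [542.0, -267.0, 30.8]
tool_rot: [-1.571, 0.0, -1.631]
force: [-0.1, -1.2, -0.5]
width: -0.0
```

Request:
servo_tool(increments=[{"dx": 0.003,"dy": 0.05,"dz": 0,"ax": 0,"ay": 0,"az": 0,"claw": 1},{"dx": 0.006,"dy": 0.1,"dz": 0,"ax": 0,"ay": 0,"az": 0,"claw": 1}])

```text
clock: 9.93
eef_pos: [542.1, -266.1, 30.8]
tool_rot: [-1.571, -0.0, -1.631]
force: [-1.5, -1.5, -0.4]
width: 0.2
```

Request:
servo_tool(increments=[{"dx": 0.003,"dy": 0.05,"dz": 0,"ax": 0,"ay": 0,"az": 0,"claw": 1},{"dx": 0.006,"dy": 0.1,"dz": 0,"ax": 0,"ay": 0,"az": 0,"claw": 1}])

```text
clock: 10.1
eef_pos: [542.1, -265.8, 30.8]
tool_rot: [-1.571, -0.001, -1.631]
force: [-0.3, -3.0, -1.0]
width: -0.1
```

Request:
servo_tool(increments=[{"dx": 0.003,"dy": 0.05,"dz": 0,"ax": 0,"ay": 0,"az": 0,"claw": 1},{"dx": 0.003,"dy": 0.05,"dz": 0,"ax": 0,"ay": 0,"az": 0,"claw": 1}])

```text
clock: 10.27
eef_pos: [542.1, -265.7, 30.8]
tool_rot: [-1.571, -0.001, -1.632]
force: [-0.6, -4.6, -1.2]
width: -0.2
```

Request:
servo_tool(increments=[{"dx": 0.003,"dy": 0.05,"dz": 0,"ax": 0,"ay": 0,"az": 0,"claw": 1},{"dx": 0.003,"dy": 0.05,"dz": 0,"ax": 0,"ay": 0,"az": 0,"claw": 1}])

```text
clock: 10.43
eef_pos: [542.0, -265.7, 30.8]
tool_rot: [-1.571, -0.002, -1.632]
force: [0.3, -6.2, -1.5]
width: 0.4
```

The TCP stalled at y = -265.7 (predicted -265.5) with force rising to 6 N, so the blank is on the end pin. Retracting and checking.

Request:
servo_tool(increments=[{"dx": -0.01,"dy": -0.3,"dz": 0,"ax": 0,"ay": 0,"az": 0,"claw": 1},{"dx": -0.06,"dy": -1.2,"dz": 0,"ax": 0,"ay": 0,"az": 0,"claw": 1},{"dx": -0.12,"dy": -2.2,"dz": 0,"ax": 0,"ay": 0,"az": 0,"claw": 1},{"dx": -0.12,"dy": -2.2,"dz": 2,"ax": 0,"ay": 0,"az": 0,"claw": 1},{"dx": -0.12,"dy": -2.2,"dz": 6,"ax": 0,"ay": 0,"az": 0,"claw": 1},{"dx": -0.12,"dy": -2.2,"dz": 10,"ax": 0,"ay": 0,"az": 0,"claw": 1},{"dx": -0.12,"dy": -1,"dz": 13,"ax": 0,"ay": 0,"az": 0,"claw": 1},{"dx": -0.12,"dy": 1,"dz": 15,"ax": 0,"ay": 0,"az": 0,"claw": 1}])

```text
clock: 11.1
eef_pos: [542.1, -257.4, 184.3]
tool_rot: [-1.566, -0.003, -1.636]
force: [0.4, -0.7, -0.6]
width: 0.5
```

Request:
servo_tool(increments=[{"dx": 0,"dy": 0,"dz": 0,"ax": 0,"ay": 0,"az": 0,"claw": 1}])

```text
clock: 11.18
eef_pos: [544.7, -250.7, 186.0]
tool_rot: [-1.562, 0.001, -1.627]
force: [-0.2, 1.0, 0.9]
width: -0.0
```

```bash
python3 - <<'E'
from h import *
import pickle
im=get_image('wrist');save(im,'w13.png');pickle.dump(im,open('w13.pkl','wb'))
s=read_state();print(s['eef_pos'],s['tool_rot'],s['force'])
E
```

```text
[ 543.19357106 -252.51732085  183.64671076] [-1.56533277e+00  7.05311168e-05 -1.62774627e+00] [1.40244025 0.51470272 0.08572081]
```

View pics/w13.png

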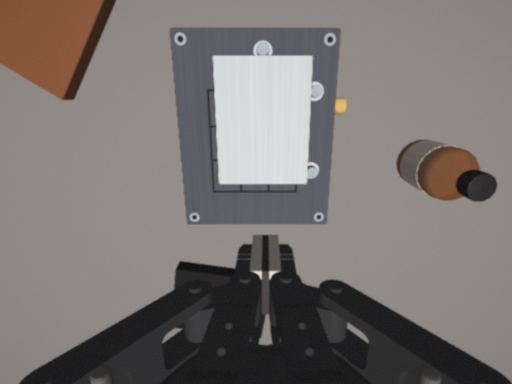

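```bash
python3 - <<'E'
from chk import *
import pickle
im=pickle.load(open('w13.pkl','rb'))
c=cv2.cvtColor(im['color'],cv2.COLOR_RGB2BGR)
cv2.imwrite('pics/w13c.png',cv2.resize(c[20:235,160:350],None,fx=2.75,fy=2.75,interpolation=cv2.INTER_CUBIC))
chk(im,[(180.5,39.5),(329.5,40),(319,217),(194.5,217)][1:2]+[(319,217),(194.5,217),(180.5,39.5)],[(311,56),(306,184),(219.5,184),(214.5,56)])
E
```

```text
chuck [ 539.4 -209.8] -0.0573 res 0.39
blank corners [[49.9, 73.6], [50.7, -45.2], [-37.1, -45.1], [-35.9, 73.4]]
blank in chuck [ 6.89 14.17] -0.001 res 2.12
```

View pics/w13c.png

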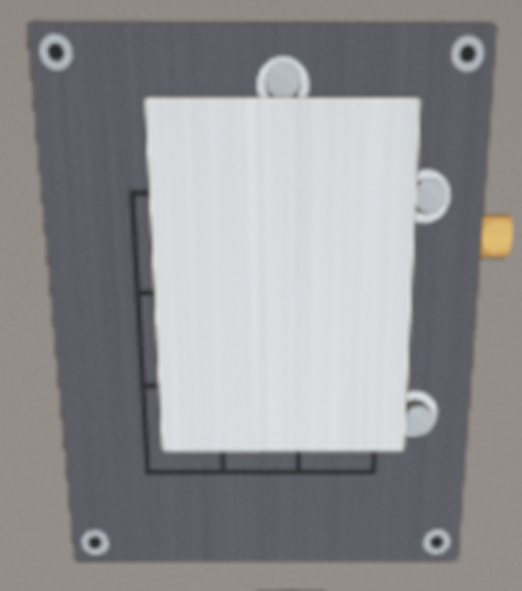

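The blank measures chuck (6.9, 14.2), yaw -0.001, against a target of (7, 14, 0), so it touches all three pins. On to the valve.

Request:
servo_tool(increments=[{"dx": -3.8,"dy": 33,"dz": 0,"ax": 0,"ay": 0,"az": 0,"claw": 1},{"dx": -3.8,"dy": 33,"dz": 0,"ax": 0,"ay": 0,"az": 0,"claw": 1},{"dx": -3.8,"dy": 33,"dz": 0,"ax": 0,"ay": 0,"az": 0,"claw": 1},{"dx": -3.8,"dy": 33,"dz": 0,"ax": 0,"ay": 0,"az": 0,"claw": 1},{"dx": -3.8,"dy": 33,"dz": 0,"ax": 0,"ay": 0,"az": 0,"claw": 1},{"dx": -3.8,"dy": 33,"dz": 0,"ax": 0,"ay": 0,"az": 0,"claw": 1},{"dx": -3.8,"dy": 33,"dz": 0,"ax": 0,"ay": 0,"az": 0,"claw": 1},{"dx": -3.8,"dy": 33,"dz": 0,"ax": 0,"ay": 0,"az": 0,"claw": 1}])

```text
clock: 11.9
eef_pos: [502.2, 76.7, 179.6]
tool_rot: [-1.573, -0.001, -1.632]
force: [0.6, -0.3, -0.4]
width: 0.1
```

Request:
servo_tool(increments=[{"dx": 0,"dy": 0,"dz": 0,"ax": 0,"ay": 0,"az": 0,"claw": 1},{"dx": 0,"dy": 0,"dz": 0,"ax": 0,"ay": 0,"az": 0,"claw": 1},{"dx": 0,"dy": 0,"dz": 0,"ax": 0,"ay": 0,"az": 0,"claw": 1}])

```text
clock: 12.15
eef_pos: [502.8, 74.5, 179.8]
tool_rot: [-1.573, -0.001, -1.631]
force: [0.2, -1.0, -1.0]
width: 0.0
```

```bash
python3 - <<'E'
from h import *
import pickle
im=get_image('wrist');save(im,'w14.png');pickle.dump(im,open('w14.pkl','wb'))
s=read_state();print(s['eef_pos'],s['tool_rot'],s['force'])
E
```

```text
[502.98760188  73.67902527 179.91991147] [-1.57234117e+00 -1.47155764e-03 -1.63333282e+00] [-0.43925271 -0.31585759  0.70146389]
```

View pics/w14.png

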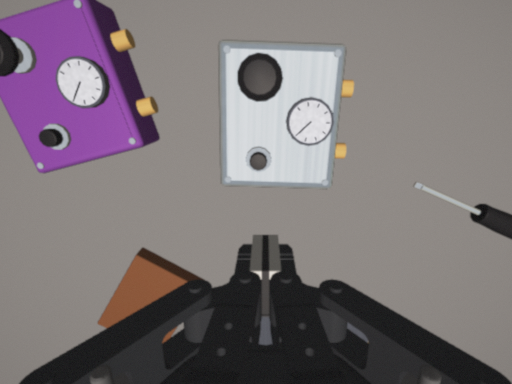

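```bash
python3 - <<'E'
from h import *
import pickle
im=pickle.load(open('w14.pkl','rb'))
print(onz(im,260,77,85),onz(im,258,160,65))
for p in [(227,49),(336,53),(325,183),(228,180)]: print(onz(im,*p,50)[:2])
E
```

```text
[504.66652686 168.08298549  85.        ] [498.01400273 100.16078774  65.        ]
[477.73969328 193.96663202]
[569.97916141 185.24324328]
[561.02512363  70.38229971]
[467.01182621  79.12093043]
```

The grey box shows the mushroom at (260,77), which puts it at (505,168); the plunger at (258,160) is 68 mm away. Moving above the mushroom and descending.

Request:
servo_tool(increments=[{"dx": 0.2,"dy": 4,"dz": 0,"ax": 0,"ay": 0,"az": 0,"claw": 1},{"dx": 0.2,"dy": 8,"dz": 0,"ax": 0,"ay": 0,"az": 0,"claw": 1},{"dx": 0.2,"dy": 9.4,"dz": 0,"ax": 0,"ay": 0,"az": 0,"claw": 1},{"dx": 0.2,"dy": 9.4,"dz": -3,"ax": 0,"ay": 0,"az": 0,"claw": 1},{"dx": 0.2,"dy": 9.4,"dz": -6,"ax": 0,"ay": 0,"az": 0,"claw": 1},{"dx": 0.2,"dy": 9.4,"dz": -8,"ax": 0,"ay": 0,"az": 0,"claw": 1},{"dx": 0.2,"dy": 9.4,"dz": -8,"ax": 0,"ay": 0,"az": 0,"claw": 1},{"dx": 0.2,"dy": 9.4,"dz": -8,"ax": 0,"ay": 0,"az": 0,"claw": 1}])

```text
clock: 12.87
eef_pos: [505.0, 167.6, 99.9]
tool_rot: [-1.573, -0.002, -1.634]
force: [-0.3, -0.3, 0.1]
width: 0.2
```

Request:
servo_tool(increments=[{"dx": 0,"dy": 0,"dz": 0,"ax": 0,"ay": 0,"az": 0,"claw": 1},{"dx": 0,"dy": 0,"dz": 0,"ax": 0,"ay": 0,"az": 0,"claw": 1}])

```text
clock: 13.03
eef_pos: [506.4, 169.6, 102.2]
tool_rot: [-1.568, 0.001, -1.632]
force: [0.3, -0.6, 0.2]
width: -0.2
```

```bash
python3 - <<'E'
from h import *
im=get_image('scene');c=cv2.cvtColor(im['color'],cv2.COLOR_RGB2BGR)
cv2.imwrite('pics/s15.png',cv2.resize(c[110:220,280:400],None,fx=5,fy=5,interpolation=cv2.INTER_CUBIC))
s=read_state();print(s['eef_pos'],s['tool_rot'],s['force'])
E
```

```text
[506.27307467 169.72530781 102.21717661] [-1.56822049e+00  1.05140691e-03 -1.63191429e+00] [ 0.94487681 -0.06408961 -0.36854017]
```

View pics/s15.png

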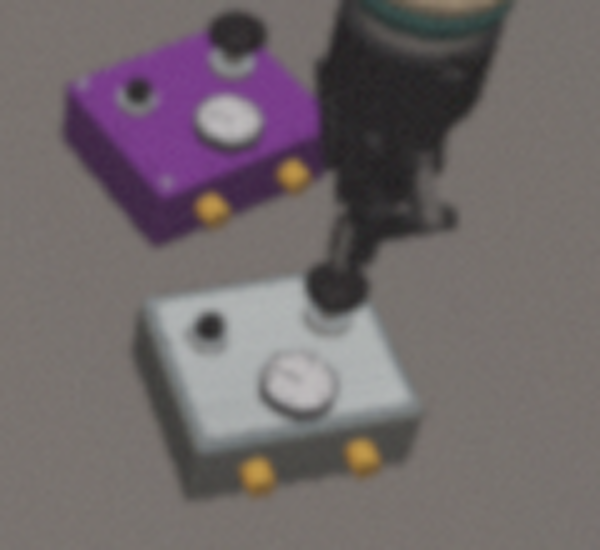

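Request:
servo_tool(increments=[{"dx": -0.1,"dy": -0.15,"dz": -0.5,"ax": 0,"ay": 0,"az": 0,"claw": 1},{"dx": -0.1,"dy": -0.15,"dz": -1.0,"ax": 0,"ay": 0,"az": 0,"claw": 1},{"dx": -0.1,"dy": -0.15,"dz": -1.3,"ax": 0,"ay": 0,"az": 0,"claw": 1},{"dx": -0.1,"dy": -0.15,"dz": -1.5,"ax": 0,"ay": 0,"az": 0,"claw": 1},{"dx": -0.1,"dy": -0.15,"dz": -1.6,"ax": 0,"ay": 0,"az": 0,"claw": 1},{"dx": -0.1,"dy": -0.15,"dz": -1.6,"ax": 0,"ay": 0,"az": 0,"claw": 1}])

```text
clock: 13.58
eef_pos: [503.8, 168.4, 84.6]
tool_rot: [-1.571, -0.0, -1.631]
force: [-0.3, -0.0, 0.5]
width: -0.1
```

Request:
servo_tool(increments=[{"dx": 0,"dy": 0,"dz": -0.1,"ax": 0,"ay": 0,"az": 0,"claw": 1},{"dx": 0,"dy": 0,"dz": -0.2,"ax": 0,"ay": 0,"az": 0,"claw": 1},{"dx": 0,"dy": 0,"dz": -0.3,"ax": 0,"ay": 0,"az": 0,"claw": 1},{"dx": 0,"dy": 0,"dz": -0.4,"ax": 0,"ay": 0,"az": 0,"claw": 1}])

```text
clock: 13.92
eef_pos: [504.0, 168.4, 80.9]
tool_rot: [-1.571, 0.0, -1.631]
force: [-1.0, -0.7, 3.4]
width: 0.0
```

Request:
servo_tool(increments=[{"dx": 0,"dy": 0,"dz": -0.1,"ax": 0,"ay": 0,"az": 0,"claw": 1},{"dx": 0,"dy": 0,"dz": -0.2,"ax": 0,"ay": 0,"az": 0,"claw": 1}])

```text
clock: 14.08
eef_pos: [504.0, 168.4, 78.8]
tool_rot: [-1.571, 0.0, -1.631]
force: [-0.6, -0.5, 3.4]
width: -0.3
```

Request:
servo_tool(increments=[{"dx": 0,"dy": 0,"dz": -0.1,"ax": 0,"ay": 0,"az": 0,"claw": 1},{"dx": 0,"dy": 0,"dz": -0.2,"ax": 0,"ay": 0,"az": 0,"claw": 1}])

```text
clock: 14.25
eef_pos: [504.0, 168.4, 76.7]
tool_rot: [-1.571, -0.0, -1.631]
force: [-1.6, -1.3, 8.6]
width: 0.2
```

Request:
servo_tool(increments=[{"dx": 0,"dy": 0,"dz": -0.05,"ax": 0,"ay": 0,"az": 0,"claw": 1},{"dx": 0,"dy": 0,"dz": -0.1,"ax": 0,"ay": 0,"az": 0,"claw": 1}])

```text
clock: 14.42
eef_pos: [504.1, 168.5, 76.6]
tool_rot: [-1.57, -0.0, -1.631]
force: [-3.2, -1.9, 17.3]
width: 0.4
```

Request:
servo_tool(increments=[{"dx": 0,"dy": 0,"dz": -0.05,"ax": 0,"ay": 0,"az": 0,"claw": 1},{"dx": 0,"dy": 0,"dz": -0.1,"ax": 0,"ay": 0,"az": 0,"claw": 1}])

```text
clock: 14.58
eef_pos: [504.1, 168.5, 76.5]
tool_rot: [-1.57, -0.0, -1.631]
force: [-5.5, -2.3, 25.3]
width: 0.0
```

The valve hit its hard stop at z of about 76.6 (expected 77), with force rising to 25 N and no travel. Lifting off and checking everything.

Request:
servo_tool(increments=[{"dx": 0,"dy": 0,"dz": 0.4,"ax": 0,"ay": 0,"az": 0,"claw": 1},{"dx": 0,"dy": 0,"dz": 2,"ax": 0,"ay": 0,"az": 0,"claw": 1},{"dx": 0,"dy": 0,"dz": 5,"ax": 0,"ay": 0,"az": 0,"claw": 1},{"dx": 0,"dy": 0,"dz": 9,"ax": 0,"ay": 0,"az": 0,"claw": 1},{"dx": 0,"dy": 0,"dz": 12,"ax": 0,"ay": 0,"az": 0,"claw": 1},{"dx": -3,"dy": -2,"dz": 14,"ax": 0,"ay": 0,"az": 0,"claw": 1},{"dx": -6,"dy": -4,"dz": 14,"ax": 0,"ay": 0,"az": 0,"claw": 1},{"dx": -6,"dy": -4,"dz": 14,"ax": 0,"ay": 0,"az": 0,"claw": 1}])

```text
clock: 15.25
eef_pos: [437.6, 123.7, 214.7]
tool_rot: [-1.576, -0.006, -1.632]
force: [-0.4, -1.1, -1.1]
width: 0.1
```

```bash
python3 - <<'E'
from h import *
import pickle
for n in ('scene','top','wrist'):
    im=get_image(n);save(im,n+'_end.png');pickle.dump(im,open(n+'_end.pkl','wb'))
    if n=='scene':
        c=cv2.cvtColor(im['color'],cv2.COLOR_RGB2BGR)
        cv2.imwrite('pics/se_v.png',cv2.resize(c[150:215,300:370],None,fx=8,fy=8,interpolation=cv2.INTER_CUBIC))
        cv2.imwrite('pics/se_c.png',cv2.resize(c[185:260,168:268],None,fx=8,fy=8,interpolation=cv2.INTER_CUBIC))
s=read_state();print(s['eef_pos'],s['force'])
E
```

```text
[444.63689643 128.44869283 214.92395442] [ 1.68591441  0.17424678 -0.65048006]
```

View pics/se_v.png

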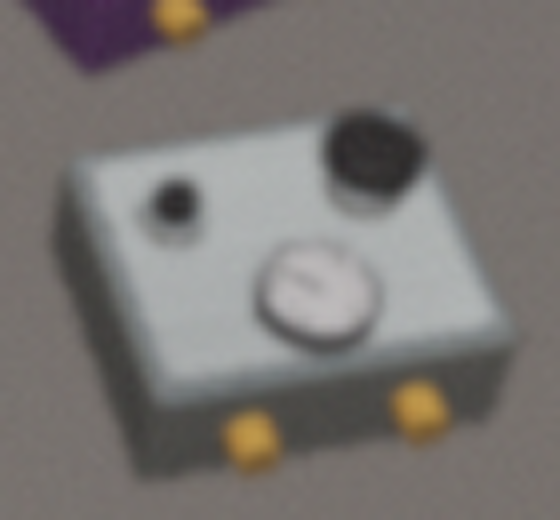

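View pics/se_c.png

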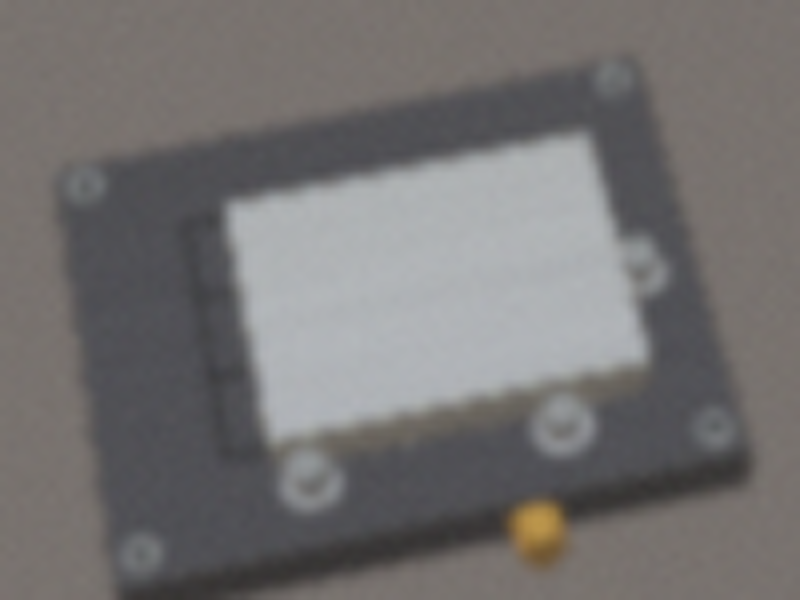

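View pics/top_end.png

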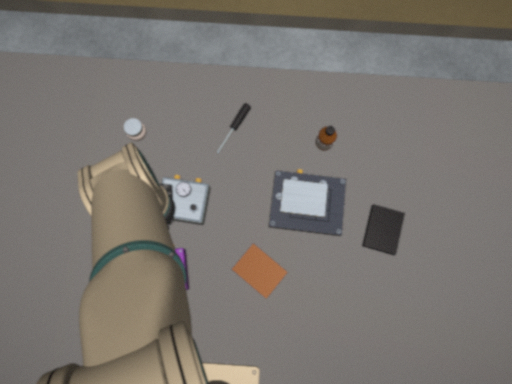

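The mushroom head dropped from crop (380,137) to (373,155) while the plunger at (176,202) is unchanged. The blank touches all three pins, and the bottle, screwdriver and jar haven't moved.

Request:
servo_tool(increments=[{"dx": 0,"dy": 0,"dz": 0,"ax": 0,"ay": 0,"az": 0,"claw": 1},{"dx": 0,"dy": 0,"dz": 0,"ax": 0,"ay": 0,"az": 0,"claw": 1},{"dx": 0,"dy": 0,"dz": 0,"ax": 0,"ay": 0,"az": 0,"claw": 1}])

```text
clock: 15.65
eef_pos: [444.6, 129.1, 214.4]
tool_rot: [-1.571, 0.001, -1.63]
force: [-0.5, 0.5, -0.5]
width: 0.1
```

```bash
python3 -c "
from cell import *
finish_job();s=read_state();print(s['clock'],s['force'])"
```

```text
the job is handed in; nothing more can be done
the job is handed in; nothing more can be done
```

The job is done and handed in at about 15.7 s on the clock. The blank was pushed flush onto both far pins, then slid along them to the end pin. Each push stalled at about 6 N. The mushroom valve was then pressed to its stop, where force rose to 25 N with no further travel.

- **Blank:** after the second push it measured chuck (6.9, 14.2) mm and 0.001 rad, against a target of (7, 14, 0). The individual corner points behind that fit were up to about 2 mm off. The final scene view still shows it on all three pins.
- **Valve:** the fingertip stopped at z = 76.5 mm (77 expected), and the head is visibly lower in the final picture.
- **Left alone:** the plunger, bottle, screwdriver and jar look unchanged, judged by eye only.
- **Disagreements:** the two fixed cameras differed by 2–3 mm on the chuck and 6 mm on the valve head. The wrist camera put the head between their two readings. The other checks agreed.

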